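# Nest the round sample pans on the trivet

## Task

Put the three round steel pans away as a nest on the cork trivet, one at a time: the largest in the middle of the trivet, the middle-sized one inside it and the smallest inside that, each sitting flat. Turn each pan so that the three handles end well spread, at least 60 degrees between any two, so that every handle can be taken by itself. Leave the square pan, the jar and the beaker where they are.

Things in the scene. Friction and masses are not known exactly. Their poses are not given: they have to be found in the camera images.
- large_pan: the largest loose round steel pan, 104 mm across the rim, 92 mm across the flat foot, 36 mm high, open; wall 2.5, floor 3 mm; about 120 g. Origin: centre of its underside; z up. Its pale wooden handle, a level bar 12 mm wide, 10 mm high, points along its own -x, mid-height 46 mm above the underside, from the rim out to 105 mm from the centre; nested, it passes over larger pans' rims
- medium_pan: the middle-sized loose round steel pan, 80 mm across the rim, 68 mm across the flat foot, 36 mm high, open; wall 2.5, floor 3 mm; about 100 g. Origin: centre of its underside; z up. Its pale wooden handle, a level bar 12 mm wide, 10 mm high, points along its own -x, mid-height 46 mm above the underside, from the rim out to 105 mm from the centre; nested, it passes over larger pans' rims
- small_pan: the smallest loose round steel pan, 56 mm across the rim, 44 mm across the flat foot, 36 mm high, open; wall 2.5, floor 3 mm; about 80 g. Origin: centre of its underside; z up. Its pale wooden handle, a level bar 12 mm wide, 10 mm high, points along its own -x, mid-height 46 mm above the underside, from the rim out to 105 mm from the centre; nested, it passes over larger pans' rims
- large_pan_handle (a point): grip point on the handle of the largest round pan: in the middle of the bar's width and height, 80 mm from the pan's centre towards -x and 46 mm above its underside; same axes as the pan
- medium_pan_handle (a point): grip point on the handle of the middle-sized round pan: in the middle of the bar's width and height, 80 mm from the pan's centre towards -x and 46 mm above its underside; same axes as the pan
- small_pan_handle (a point): grip point on the handle of the smallest round pan: in the middle of the bar's width and height, 80 mm from the pan's centre towards -x and 46 mm above its underside; same axes as the pan
- trivet: round cork trivet with a dark wooden rim, 116 mm across, 12 mm high, flat top, fixed to the worktop. Origin: centre of its underside; z up
- square_pan: square steel pan, 76 x 76 mm, 36 mm high, with the same kind of handle along its own -x (bar 12 mm wide, 46 mm up, reaching 105 mm from its centre); loose; not to be moved. Origin: centre of its underside
- jar: low white jar with a blue screw cap, 48 mm across, 62 mm high, loose; not to be moved. Origin: centre of its underside
- beaker: small clear glass beaker, 45 mm across, 58 mm high, loose, empty; not to be moved. Origin: centre of its underside
Things that resemble listed ones, but are neither listed nor needed, are in the scene too. What is shaped like the small_pan but green is not meant.

How it is judged:
By the outcome, as a careful person would: the job done as asked, in the order asked, and still so for the second after the job is handed in, with the robot touching nothing.
It also fails if it takes over 93 s, if anything falls off the work surface, if the arm or the gripper's body presses on something with over 40 N, if the wrist force passes 120 N, or if a joint passes its speed limit or range.

## Robot

A 6-joint arm with a two-finger parallel gripper is mounted at the origin on a cart in front of the work surface, level with it; the furniture and walls round the work are solid. World frame = base frame: x ahead of the robot, y to its left, z up, the work surface at z = 0. Lengths are in m, angles in rad, forces in N, time in s.
With the tool pointing down it reaches from about 0.4 to 0.925 m from the base axis. Payload 3.4 kg.
Tool frame: the origin (TCP) lies midway between the tips of the shut fingers; the grasp point (between the pads) lies 19 mm behind it (ctrl.grip_depth is the distance from the TCP to the grasp point, in m); z points along the fingers, y is the line along which they close (so a half turn about z gives the same grasp; the last joint's range is limited). The gripper opens to 85 mm and grips with 20 to 120 N. Pads are 22 mm wide; open, the fingers measure 114 mm over their backs; the gripper's body (76 mm by 85 mm) begins 54 mm behind the grasp point. The pads swing forward as they close: fully open they stand 13 mm farther back than shut.
Start: joints at [1.21, 0.307, 1.506, -0, 1.328, -0.073], TCP at [0.163, 0.552, 0.231] pointing down, gripper open.
Joint ranges: [-3.12, 3.12], [-1.05, 2.28], [0.14, 2.33], [-1.42, 4.57], [0.1, 2.73], [-2.68, 2.68]. Speed limits (rad/s): [2.57, 2.57, 3.14, 3.14, 3.14, 3.14].

## Interface

Orientations are given as [roll, pitch, yaw] about the fixed x, y, z axes, in that order (R = Rz(yaw) Ry(pitch) Rx(roll)).
In Python, from bench import ctrl gives the robot as it stands. The module is installed in compiled form; this text tells all that it offers.
- The arm moves only by the tool step_arm, never from a script. Its arguments are lists of equal length, an entry for each row: "travel": the shift along the tool's x, y, z in mm, a list of three; "twist": the turn, a rotation vector about the tool's x, y, z in rad, a list of three. In form: {"travel": [[dx, dy, dz], ...], "twist": [[wx, wy, wz], ...]}. A call has 1 to 8 rows; each row is the pose to reach, as a shift and turn from the pose commanded when the call began, along the tool's axes at that moment; what a row does not reach only later rows make up. A row lasts 1/8 s, in which the tool goes at most 62.5 mm and 10.7 degrees, less where a joint would pass 70% of its speed; a pose out of reach is approached as far as the arm can. A call with a gripper value outside its range is refused whole. "jaw" is the opening, from -1 (shut) to 1 (fully open), set as the call begins (left out, the last holds). The fingers move at their own pace and stop on an object; "force" is the grip in N (left out, the last holds). Time passes only in rows, so rows that repeat a pose let the fingers close. It gives the time, the measured TCP pose, the force, the opening and the grip force at its end, in the units of the state.
- ctrl.observe(): the state, without advancing time (a new reading comes with each control period).
- ctrl.camera(name): name is "side" or "top" or "wrist"; returns the picture (400x640x3 uint8, red, green, blue); there is no depth.
- ctrl.camera_info(name): a dict with "mtx" (3x3 intrinsics, pixels), "extrinsics" (4x4, takes a point from camera to world coordinates). Camera axes: x right, y up, looking along -z (the intrinsics and any distortion apply to the point x, -y, -z); pixel columns grow to the right and rows downward; lengths in m; the calibration is good to about 2 mm. A picture is of the moment at which its call begins: read the wrist's pose just before it. camera_info takes no time and is no camera call; for the wrist camera it gives the pose at the moment of the call.
- ctrl.hand_in(): hands the job in; it is judged then, once.
The state is a dict: "t": time; "joint_pos": joint angles; "qd": joint speeds; "joint_efforts": joint torques, N m; "ee_pos": TCP position; "ee_rot": TCP orientation; "wrist_force": force on the tool from outside, world axes, zero at the start; "ft_torque": the same for the moment, N m; "gripper_width": finger opening in m; "grasp_force": force on a finger pad.
Only numpy, scipy, OpenCV 4.12 (cv2) and the standard library are available. Lean on these libraries where they do the work, as an engineer would, in place of code of your own. Each camera call takes 0.05 s, during which the arm holds its last target. There are 200 camera calls.

## Working session

There is one attempt and no reset: what is moved stays moved. The work goes in short steps, Python scripts to look and compute and a tool call to move; the robot and the scene stay as the last step left them, time stands still between calls to the robot, and variables do not carry over. Pictures are saved under pics/ and viewed, at most 14 in all, crops included, and the job is handed in when it is done.

Besides the shell and the picture viewer there is one more tool, called after "Emit:" by a JSON object that holds its "fn" and its "kwargs". step_arm: Moves the arm, as the interface text tells. Its arguments: {"type":"object","properties":{"travel":{"type":"array"},"twist":{"type":"array"},"jaw":{"type":"number"},"force":{"type":"number"}},"required":["travel","twist"]}

```bash
mkdir -p pics
python3 - <<'E'
from bench import ctrl
import cv2
s=ctrl.observe();print(s)
for n in("top","side"):
    im=ctrl.camera(n);cv2.imwrite(f"pics/{n}0.png",im[:,:,::-1]);i=ctrl.camera_info(n);print(n,i)
E
```

```text
{'t': 0.0, 'joint_pos': array([ 1.21051424e+00,  3.07542875e-01,  1.50770546e+00,  3.46547767e-06,
        1.32839298e+00, -7.34792607e-02]), 'qd': array([ 0.00014764,  0.00038708, -0.00209492, -0.00128548, -0.00017853,
       -0.00037469]), 'joint_efforts': array([ 1.05425526e-03, -4.57556069e+01, -2.51917970e+01,  5.95361780e-04,
        1.33096433e-02,  9.28089690e-06]), 'ee_pos': array([0.16241809, 0.55083865, 0.2303862 ]), 'ee_rot': array([-3.13954976e+00, -1.53752295e-04,  2.85478883e+00]), 'wrist_force': array([-0.08109677, -0.56653451,  0.64333478]), 'ft_torque': array([ 0.00050477, -0.05784264, -0.05715861]), 'grasp_force': 0.0, 'gripper_width': 0.08546484615835302}
top {'mtx': array([[383.48364748,   0.        , 319.38509661],
       [  0.        , 383.48364748, 199.42380805],
       [  0.        ,   0.        ,   1.        ]]), 'extrinsics': array([[ 0.00606717,  0.98484362, -0.17333851,  0.37393504],
       [-0.99973647,  0.00981175,  0.02075399,  0.07329655],
       [ 0.02214019,  0.17316691,  0.98464361,  1.14644865],
       [ 0.        ,  0.        ,  0.        ,  1.        ]])}
side {'mtx': array([[365.29045843,   0.        , 321.99096077],
       [  0.        , 365.29045843, 199.25676924],
       [  0.        ,   0.        ,   1.        ]]), 'extrinsics': array([[-8.52811406e-01,  4.46682780e-01, -2.70531329e-01,
         2.68706149e-01],
       [-5.22218692e-01, -7.30037983e-01,  4.40831240e-01,
         5.40733616e-01],
       [-5.86422343e-04,  5.17222426e-01,  8.55850815e-01,
         9.90437068e-01],
       [ 0.00000000e+00,  0.00000000e+00,  0.00000000e+00,
         1.00000000e+00]])}
```

View pics/top0.png

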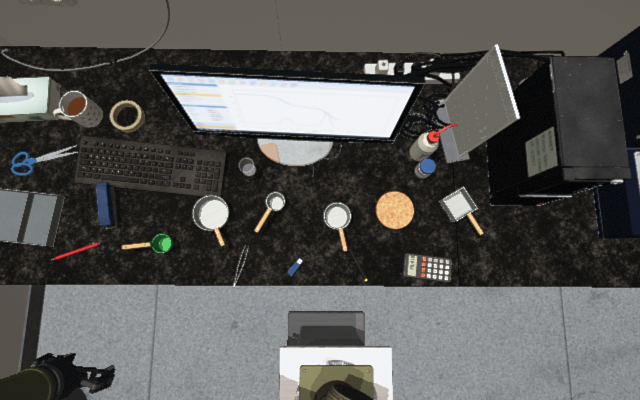

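View pics/side0.png

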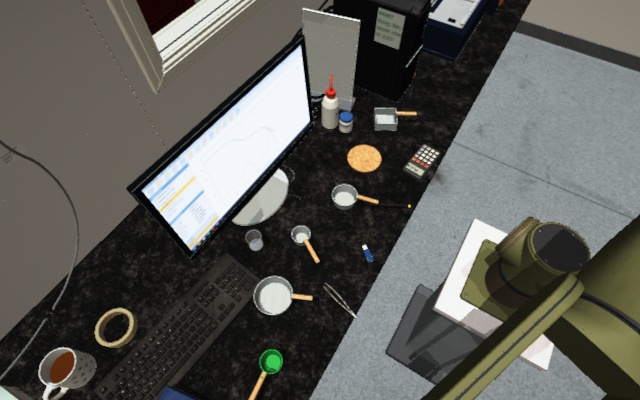

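```bash
cat > h.py <<'E'
from bench import ctrl
import numpy as np, cv2
from scipy.spatial.transform import Rotation as R
def ray(info,uv,z):
    K=info["mtx"];E=info["extrinsics"];uv=np.atleast_2d(uv).astype(float)
    d=np.c_[(uv[:,0]-K[0,2])/K[0,0],-(uv[:,1]-K[1,2])/K[1,1],-np.ones(len(uv))]@E[:3,:3].T
    return E[:3,3]+d*((z-E[2,3])/d[:,2])[:,None]
def proj(info,P):
    E=info["extrinsics"];c=(np.atleast_2d(P)-E[:3,3])@E[:3,:3];K=info["mtx"]
    return np.c_[K[0,2]+K[0,0]*c[:,0]/-c[:,2],K[1,2]+K[1,1]*c[:,1]/c[:,2]]
def blobs(mask,amin):
    n,l,s,c=cv2.connectedComponentsWithStats(mask.astype(np.uint8))
    return [(s[i,4],c[i],np.argwhere(l==i)[:,::-1],s[i,:4]) for i in range(1,n) if s[i,4]>=amin]
def woodmask(im):
    h=cv2.cvtColor(im,cv2.COLOR_RGB2HSV).astype(int)
    return (h[...,0]>5)&(h[...,0]<28)&(h[...,1]>60)&(h[...,2]>110)
def greymask(im):
    h=cv2.cvtColor(im,cv2.COLOR_RGB2HSV).astype(int)
    return (h[...,1]<50)&(h[...,2]>95)
def pic(n):
    i=ctrl.camera_info(n);return ctrl.camera(n),i
E
python3 - <<'E'
from h import *
np.set_printoptions(precision=4,suppress=True)
for n in("top","side"):
    i=ctrl.camera_info(n);im=cv2.imread(f"pics/{n}0.png")[:,:,::-1].copy()
    for a,c,p,b in blobs(woodmask(im),25):
        if a>2500: continue
        w=ray(i,p,0.051 if a<500 else .012);m=w.mean(0);u,s,vt=np.linalg.svd(w-m);d=vt[0];t=(w-m)@d
        print(n,"wood",a,c.round(1),m[:2],"dir",np.degrees(np.arctan2(d[1],d[0])).round(1),"ext",t.min().round(4),t.max().round(4))
    for a,c,p,b in blobs(greymask(im),60):
        if a<1500: print(n,"grey",a,c.round(1),b,ray(i,c,0.02)[0,:2])
# monitor bottom corners etc
i=ctrl.camera_info("top")
print(ray(i,[[198,136],[394,142]],0.12), ray(i,[[0,286],[640,286]],0))
E
```

```text
top wood 70 [196.5  94.1] [0.8867 0.4241] dir 88.1 ext -0.0709 0.0647
top wood 285 [125.5 114.6] [0.8181 0.6303] dir -136.6 ext -0.0474 0.0457
top wood 56 [213.3 126.3] [0.7851 0.3679] dir 88.1 ext -0.0615 0.0543
top wood 222 [270.1 151.5] [0.7092 0.1969] dir -136.2 ext -0.035 0.0416
top wood 1143 [394.4 209.6] [ 0.5449 -0.1762] dir 115.7 ext -0.0575 0.0577
top wood 117 [262.4 219.7] [0.5061 0.2131] dir 150.3 ext -0.0385 0.0382
top wood 106 [474.9 223.6] [ 0.5001 -0.4006] dir -149.9 ext -0.0334 0.0338
top wood 87 [218.9 236.7] [0.4567 0.3347] dir -154.5 ext -0.0262 0.0267
top wood 98 [342.4 239.2] [ 0.4523 -0.016 ] dir -168.1 ext -0.032 0.0321
top wood 113 [135.6 245.3] [0.4307 0.5662] dir -83.4 ext -0.0378 0.0372
top wood 40 [422.6 271.5] [ 0.3629 -0.2427] dir 170.8 ext -0.0132 0.0131
top wood 180 [317.5 378.3] [0.0799 0.0523] dir 123.1 ext -0.04 0.0398
top grey 180 [49.6 64.7] [  1  49 109  22] [0.9914 0.8961]
top grey 369 [379.4  67.6] [363  60  33  15] [ 1.0009 -0.1391]
top grey 92 [407.1  67.3] [403  62  11  13] [ 1.0034 -0.2281]
top grey 105 [444.2  75.8] [430  72  22  11] [ 0.
[... 2351 characters left out ...]
5   9  12] [1.5951 0.4409]
side grey 230 [426.3 153.9] [415 145  24  19] [ 0.3697 -0.2933]
side grey 128 [414.8 168.7] [406 162  19  14] [ 0.3776 -0.2172]
side grey 455 [344.5 194.7] [332 184  26  23] [ 0.5241 -0.0101]
side grey 252 [300.8 233.3] [291 225  20  18] [0.5675 0.1729]
side grey 155 [255.6 242.5] [247 230  16  21] [0.6629 0.2662]
side grey 1156 [273.7 295.1] [253 276  40  39] [0.5292 0.3642]
side grey 88 [ 23.2 349. ] [  0 320  45  59] [0.9825 0.8003]
side grey 801 [ 59.7 375.2] [ 38 347  52  53] [0.8554 0.7918]
side grey 147 [  6.1 394.5] [  0 386  19  14] [0.9282 0.8846]
[[ 0.7303  0.3902  0.12  ]
 [ 0.7202 -0.1566  0.12  ]] [[ 0.3145  0.964   0.    ]
 [ 0.3238 -0.9062  0.    ]]
```

```bash
cat >> h.py <<'E'
def go(x,y,z,yawdeg):
    s=ctrl.observe();M=R.from_euler('xyz',s["ee_rot"]);T=R.from_euler('xyz',[np.pi,0,np.radians(yawdeg)])
    print("t",round(s["t"],2),"travel",(M.inv().apply(np.array([x,y,z])-s["ee_pos"])*1000).round(1),"twist",(M.inv()*T).as_rotvec().round(3),
     "w",round(s["gripper_width"],4),"f",round(s["grasp_force"],1),"F",s["wrist_force"].round(1),"pos",s["ee_pos"].round(4),"rpy",np.degrees(s["ee_rot"]).round(1))
E
python3 -c "
from h import *
go(.4547,.3343,.14,25.6)"
```

```text
t 0.1 travel [-341.6 -124.9   90.7] twist [-1.000e-03  2.000e-03  2.408e+00] w 0.0849 f 0.0 F [ 0.3 -0.8 -0.3] pos [0.1625 0.5509 0.2305] rpy [-179.9   -0.   163.6]
```

Emit:
{"fn": "step_arm", "kwargs": {"travel": [[-342,-125,91],[-342,-125,91],[-342,-125,91],[-342,-125,91],[-342,-125,91],[-342,-125,91],[-342,-125,91],[-342,-125,91]], "twist": [[0,0,2.408],[0,0,2.408],[0,0,2.408],[0,0,2.408],[0,0,2.408],[0,0,2.408],[0,0,2.408],[0,0,2.408]], "jaw": 0, "force": 80}}

```text
t: 1.1
ee_pos: [0.4559, 0.3335, 0.1393]
ee_rot: [-3.14, 0.001, 1.346]
wrist_force: [0.0, 0.0, -0.7]
gripper_width: 0.0426
grasp_force: 0.0
```

```bash
python3 -c "
from h import *
go(.4547,.3343,.14,25.6)"
```

```text
t 1.1 travel [ 0.5 -1.4 -0.7] twist [-0.001  0.002  0.899] w 0.0426 f 0.0 F [ 0.   0.  -0.7] pos [0.4559 0.3335 0.1393] rpy [-1.799e+02  1.000e-01  7.710e+01]
```

Emit:
{"fn": "step_arm", "kwargs": {"travel": [[0,-1,0],[0,-1,0],[0,-1,0],[0,-1,0],[0,-1,0],[0,-1,0]], "twist": [[0,0,0.9],[0,0,0.9],[0,0,0.9],[0,0,0.9],[0,0,0.9],[0,0,0.9]]}}

```text
t: 1.85
ee_pos: [0.4541, 0.3349, 0.1399]
ee_rot: [3.141, 0.001, 0.456]
wrist_force: [0.4, 0.3, -0.3]
gripper_width: 0.0426
grasp_force: 0.0
```

```bash
python3 -c "
from h import *
go(.4547,.3343,.027,25.6)
im,i=pic('wrist')
cv2.imwrite('pics/w1.png',im[:,:,::-1])
np.set_printoptions(precision=4,suppress=True)
for a,c,p,b in blobs(woodmask(im),600):
    w=ray(i,p,.051);m=w.mean(0);d=np.linalg.svd(w-m,full_matrices=False)[2][0];t=(w-m)@d
    print(a,c,b,m[:2],np.degrees(np.arctan2(d[1],d[0])),t.min(),t.max())
"
```

```text
t 1.85 travel [  0.4   0.8 112.9] twist [0.    0.001 0.01 ] w 0.0426 f 0.0 F [ 0.4  0.3 -0.3] pos [0.4541 0.3349 0.1399] rpy [180.    0.   26.2]
929 [24.7147 98.3132] [ 0 81 53 36] [0.434  0.5477] 96.71479512272552 -0.017237629288889545 0.01637433083032076
966 [322.853  199.7774] [315 167  17  68] [0.4579 0.3363] -155.26651364886376 -0.024841180726398345 0.02700256356935267
1843 [498.2029 210.7547] [447 178 103  67] [0.5075 0.2158] 150.26189142525024 -0.037794243620489464 0.03990837333634909
```

View pics/w1.png

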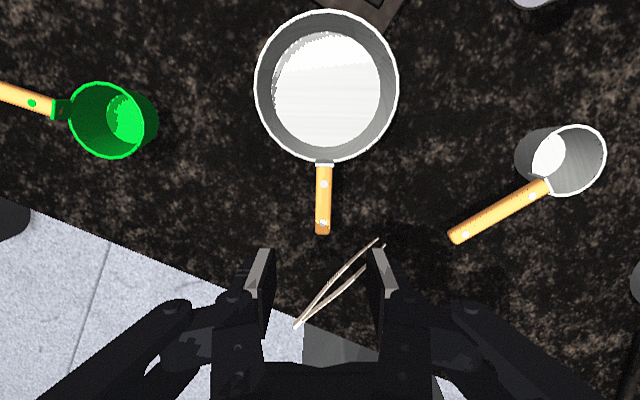

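The wrist picture shows the large pan's rim centred at about (326,85). Its handle runs straight down to (323,235), lined up between the fingers. I'm descending now.

Emit:
{"fn": "step_arm", "kwargs": {"travel": [[1,1,40],[1,1,80],[1,1,105],[1,1,113],[1,1,113]], "twist": [[0,0,0.01],[0,0,0.01],[0,0,0.01],[0,0,0.01],[0,0,0.01]]}}

```text
t: 2.52
ee_pos: [0.4557, 0.3346, 0.0271]
ee_rot: [3.142, 0.001, 0.446]
wrist_force: [-0.7, 0.6, 0.7]
gripper_width: 0.043
grasp_force: 0.0
```

Emit:
{"fn": "step_arm", "kwargs": {"travel": [[0,0,0],[0,0,0],[0,0,0],[0,0,0],[0,0,0]], "twist": [[0,0,0],[0,0,0],[0,0,0],[0,0,0],[0,0,0]], "jaw": -1, "force": 80}}

```text
t: 3.15
ee_pos: [0.4564, 0.3351, 0.0284]
ee_rot: [-3.141, -0.002, 0.445]
wrist_force: [-0.3, -1.3, 6.1]
gripper_width: 0.0104
grasp_force: 78.3
```

Emit:
{"fn": "step_arm", "kwargs": {"travel": [[0,0,-10],[0,0,-30],[0,0,-60],[0,0,-90],[0,0,-100],[0,0,-100]], "twist": [[0,0,0],[0,0,0],[0,0,0],[0,0,0],[0,0,0],[0,0,0]]}}

```text
t: 3.9
ee_pos: [0.4557, 0.3346, 0.1276]
ee_rot: [-3.141, -0.001, 0.445]
wrist_force: [-0.3, 0.1, -1.8]
gripper_width: 0.0102
grasp_force: 78.0
```

```bash
python3 -c "
from h import *
go(.464,-.176,.13,0)
im,i=pic('wrist')
cv2.imwrite('pics/w2.png',im[:,:,::-1])
"
```

```text
t 3.9 travel [-212.2  464.5   -2.6] twist [-0.    -0.001  0.445] w 0.0102 f 78.0 F [-0.3  0.1 -1.8] pos [0.4557 0.3346 0.1276] rpy [-180.    -0.    25.5]
```

View pics/w2.png

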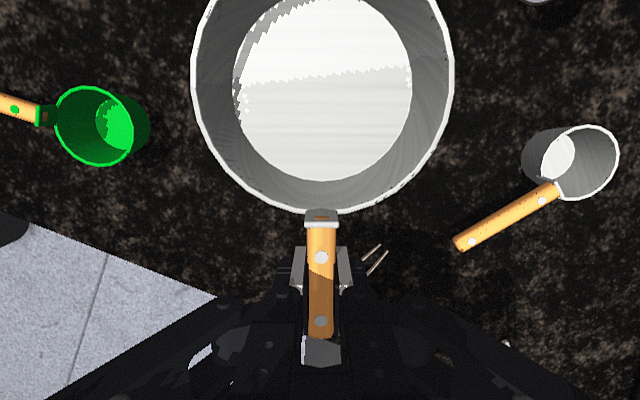

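The large pan is held by its handle at about (320,270) and looks level. I'm carrying it to the trivet.

Emit:
{"fn": "step_arm", "kwargs": {"travel": [[-6,14,-2],[-19,42,-2],[-36,79,-2],[-55,121,-2],[-74,163,-2],[-93,204,-2],[-112,246,-2],[-131,288,-2]], "twist": [[0,0,0.02],[0,0,0.05],[0,0,0.1],[0,0,0.15],[0,0,0.2],[0,0,0.25],[0,0,0.3],[0,0,0.35]]}}

```text
t: 4.95
ee_pos: [0.4599, 0.0161, 0.1284]
ee_rot: [3.142, 0.002, 0.092]
wrist_force: [1.1, -0.0, -1.5]
gripper_width: 0.0102
grasp_force: 78.0
```

```bash
python3 -c "
from h import *
go(.464,-.176,.13,0)
"
```

```text
t 4.95 travel [-13.7 191.7  -1.5] twist [0.    0.002 0.092] w 0.0102 f 78.0 F [ 1.1 -0.  -1.5] pos [0.4599 0.0161 0.1284] rpy [1.8e+02 1.0e-01 5.3e+00]
```

Emit:
{"fn": "step_arm", "kwargs": {"travel": [[-3,35,-1],[-6,75,-1],[-8,115,-1],[-11,150,-1],[-13,175,-1],[-14,188,-1],[-14,192,-1],[-14,192,-1]], "twist": [[0,0,0.02],[0,0,0.04],[0,0,0.06],[0,0,0.08],[0,0,0.09],[0,0,0.092],[0,0,0.092],[0,0,0.092]]}}

```text
t: 5.95
ee_pos: [0.4652, -0.1737, 0.13]
ee_rot: [-3.141, 0.001, 0.003]
wrist_force: [0.1, 0.0, -1.2]
gripper_width: 0.0102
grasp_force: 78.1
```

```bash
cat >> h.py <<'E'
def rim(n,tag,near,zr,zh,rad=None):
    """rim circle (outer edge of steel) at height zr near world point, handle at zh"""
    im,i=pic(n);cv2.imwrite(f'pics/{tag}.png',im[:,:,::-1])
    for a,c,p,b in blobs(woodmask(im),25):
        w=ray(i,p,zh);m=w.mean(0)
        if np.hypot(*(m[:2]-near))<.13:
            d=np.linalg.svd(w-m,full_matrices=False)[2][0];t=(w-m)@d
            print(n,"wood",a,m[:2].round(4),np.degrees(np.arctan2(d[1],d[0])).round(1),t.min().round(3),t.max().round(3))
    for a,c,p,b in blobs(greymask(im),60):
        w=ray(i,p,zr)
        if np.hypot(*(w.mean(0)[:2]-near))<.06:
            (cx,cy),r=cv2.minEnclosingCircle((w[:,:2]*1e3).astype(np.float32)); print(n,"rim",a,round(cx,1),round(cy,1),round(r,1))
E
python3 -c "
from h import *
go(.464,-.176,.13,0)
for n in('top','side'): rim(n,n+'1',(.544,-.176),.137,.154)
"; python3 -c "
import cv2,numpy as np
a=cv2.imread('pics/top1.png')[150:290,300:480];b=cv2.imread('pics/side1.png')[60:200,280:460]
cv2.imwrite('pics/c1.png',cv2.resize(np.hstack([a,b]),None,fx=2.2,fy=2.2))"
```

```text
t 5.95 travel [-1.2  2.3  0. ] twist [-0.001  0.001  0.003] w 0.0102 f 78.1 F [ 0.1  0.  -1.2] pos [ 0.4652 -0.1737  0.13  ] rpy [-180.     0.     0.2]
top wood 307 [ 0.5165 -0.1155] -163.5 -0.047 0.041
top rim 954 544.2 -172.1 52.6
side wood 526 [ 0.5029 -0.0614] -169.0 -0.047 0.048
side rim 988 561.2 -207.5 90.9
```

View pics/c1.png

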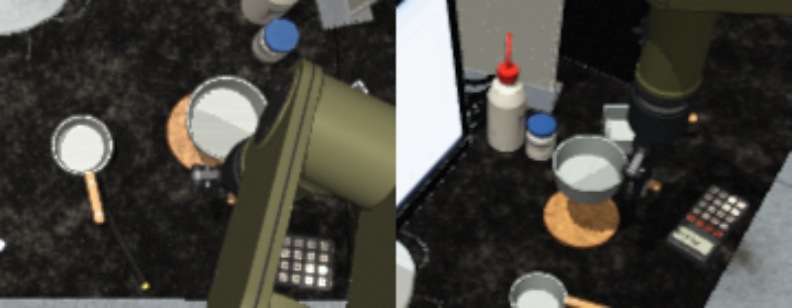

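The crop shows the large pan level and almost over the cork disc, with the rim centre measured at (544,-172) mm. I'm shifting it by about 2 mm and lowering it.

Emit:
{"fn": "step_arm", "kwargs": {"travel": [[-1,3,15],[-1,3,35],[-1,3,55],[-1,3,72],[-1,3,82],[-1,3,87],[-1,3,89],[-1,3,89]], "twist": [[0,0,0],[0,0,0],[0,0,0],[0,0,0],[0,0,0],[0,0,0],[0,0,0],[0,0,0]]}}

```text
t: 7.05
ee_pos: [0.465, -0.1772, 0.0417]
ee_rot: [3.141, -0.001, 0.003]
wrist_force: [-0.1, 0.2, -1.5]
gripper_width: 0.0109
grasp_force: 78.1
```

Emit:
{"fn": "step_arm", "kwargs": {"travel": [[0,0,1],[0,0,1]], "twist": [[0,0,0],[0,0,0]]}}

```text
t: 7.3
ee_pos: [0.4649, -0.1774, 0.0408]
ee_rot: [3.141, -0.001, 0.003]
wrist_force: [-1.5, 0.1, 0.8]
gripper_width: 0.0104
grasp_force: 78.4
```

```bash
python3 -c "
from h import *
go(.464,-.176,.04,0)
rim('top','top2',(.544,-.176),.048,.063)
"
```

```text
t 7.3 travel [-0.9 -1.4  0.8] twist [ 0.    -0.001  0.003] w 0.0104 f 78.4 F [-1.5  0.1  0.8] pos [ 0.4649 -0.1774  0.0408] rpy [ 1.8e+02 -1.0e-01  2.0e-01]
top wood 181 [ 0.5316 -0.1295] -172.7 -0.056 0.051
top rim 780 544.5 -176.2 52.3
```

Emit:
{"fn": "step_arm", "kwargs": {"travel": [[0,0,0],[0,0,0],[0,0,0],[0,0,-20],[0,0,-60],[0,0,-100],[0,0,-100]], "twist": [[0,0,0],[0,0,0],[0,0,0],[0,0,0],[0,0,0],[0,0,0],[0,0,0]], "jaw": 0}}

```text
t: 8.22
ee_pos: [0.4671, -0.1783, 0.1434]
ee_rot: [3.138, -0.007, 0.003]
wrist_force: [-0.4, -0.3, 0.6]
gripper_width: 0.0426
grasp_force: 0.0
```

```bash
python3 -c "
from h import *
go(.444,-.0173,.12,11.8)
"
```

```text
t 8.22 travel [ -22.8 -161.2   22.7] twist [ 0.004 -0.006 -0.203] w 0.0426 f 0.0 F [-0.4 -0.3  0.6] pos [ 0.4671 -0.1783  0.1434] rpy [179.8  -0.4   0.2]
```

Emit:
{"fn": "step_arm", "kwargs": {"travel": [[-23,-161,23],[-23,-161,23],[-23,-161,23],[-23,-161,23],[-23,-161,23]], "twist": [[0,0,-0.2],[0,0,-0.2],[0,0,-0.2],[0,0,-0.2],[0,0,-0.2]]}}

```text
t: 8.85
ee_pos: [0.4412, -0.0165, 0.1169]
ee_rot: [3.141, 0.001, 0.204]
wrist_force: [-1.0, -0.8, -0.4]
gripper_width: 0.0429
grasp_force: 0.0
```

```bash
python3 -c "
from h import *
go(.444,-.0173,.027,11.8)
rim('wrist','w3',(.5,-.016),.036,.051)
rim('top','t3',(.544,-.176),.048,.063)
rim('side','s3',(.544,-.176),.048,.063)
"
```

```text
t 8.85 travel [ 2.6  1.3 89.9] twist [ 0.     0.001 -0.002] w 0.0429 f 0.0 F [-1.  -0.8 -0.4] pos [ 0.4412 -0.0165  0.1169] rpy [180.    0.   11.7]
wrist wood 4127 [ 0.5426 -0.1186] -178.4 -0.044 0.052
wrist wood 1471 [ 0.4535 -0.0158] -167.4 -0.03 0.034
wrist rim 10407 520.4 -1.3 41.4
top wood 64 [ 0.5681 -0.1282] 141.3 -0.032 0.025
top rim 619 544.7 -178.5 52.3
side wood 133 [ 0.5419 -0.1027] 160.8 -0.05 0.047
side rim 320 548.8 -173.4 51.5
```

View pics/w3.png

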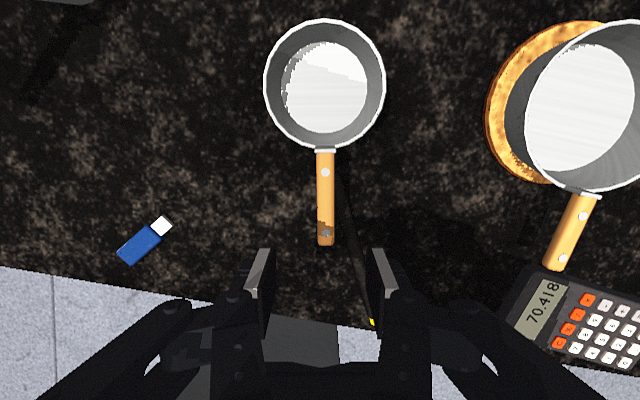

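The picture shows the medium pan's rim centred at (325,83), with its handle running down to (325,243) between the fingers. The large pan stands flat on the trivet to the right.

Emit:
{"fn": "step_arm", "kwargs": {"travel": [[3,1,35],[3,1,70],[3,1,85],[3,1,90],[3,1,90]], "twist": [[0,0,0],[0,0,0],[0,0,0],[0,0,0],[0,0,0]]}}

```text
t: 9.62
ee_pos: [0.4447, -0.0173, 0.0273]
ee_rot: [3.142, -0.0, 0.202]
wrist_force: [0.9, 0.5, -0.1]
gripper_width: 0.0425
grasp_force: 0.0
```

Emit:
{"fn": "step_arm", "kwargs": {"travel": [[0,0,0],[0,0,0],[0,0,0],[0,0,0],[0,0,0]], "twist": [[0,0,0],[0,0,0],[0,0,0],[0,0,0],[0,0,0]], "jaw": -1, "force": 80}}

```text
t: 10.25
ee_pos: [0.4447, -0.0168, 0.0277]
ee_rot: [3.141, -0.001, 0.203]
wrist_force: [-1.4, -1.6, 6.2]
gripper_width: 0.0102
grasp_force: 78.4
```

Emit:
{"fn": "step_arm", "kwargs": {"travel": [[0,0,-10],[0,0,-30],[0,0,-60],[0,0,-95],[0,0,-120],[0,0,-120],[0,0,-120]], "twist": [[0,0,0],[0,0,0],[0,0,0],[0,0,0],[0,0,0],[0,0,0],[0,0,0]]}}

```text
t: 11.12
ee_pos: [0.4433, -0.0164, 0.1466]
ee_rot: [-3.141, 0.002, 0.203]
wrist_force: [-0.1, 0.6, -0.9]
gripper_width: 0.0105
grasp_force: 78.1
```

```bash
python3 -c "
from h import *
a=np.radians(280)
go(.545+.08*np.cos(a),-.177+.08*np.sin(a),.15,100)
"
```

```text
t 11.12 travel [ 64.9 257.8  -3.6] twist [-2.000e-03  1.000e-03 -1.542e+00] w 0.0105 f 78.1 F [-0.1  0.6 -0.9] pos [ 0.4433 -0.0164  0.1466] rpy [-1.80e+02  1.00e-01  1.16e+01]
```

Emit:
{"fn": "step_arm", "kwargs": {"travel": [[2,8,-4],[6,25,-4],[11,45,-4],[16,65,-4],[22,87,-4],[28,109,-4],[33,131,-4],[38,152,-4]], "twist": [[0,0,-0.04],[0,0,-0.13],[0,0,-0.25],[0,0,-0.38],[0,0,-0.51],[0,0,-0.64],[0,0,-0.77],[0,0,-0.9]]}}

```text
t: 12.12
ee_pos: [0.5112, -0.1581, 0.1492]
ee_rot: [-3.138, 0.0, 1.107]
wrist_force: [0.3, -0.2, -0.7]
gripper_width: 0.0102
grasp_force: 78.1
```

```bash
python3 -c "
from h import *
a=np.radians(280)
go(.545+.08*np.cos(a),-.177+.08*np.sin(a),.15,100)
"
```

```text
t 12.12 travel [-66.   86.4  -1.1] twist [-0.004 -0.001 -0.638] w 0.0102 f 78.1 F [ 0.3 -0.2 -0.7] pos [ 0.5112 -0.1581  0.1492] rpy [-179.8    0.    63.4]
```

Emit:
{"fn": "step_arm", "kwargs": {"travel": [[-13,17,-1],[-26,34,-1],[-39,51,-1],[-52,67,-1],[-60,78,-1],[-65,85,-1],[-66,86,-1],[-66,86,-1]], "twist": [[0,0,-0.13],[0,0,-0.26],[0,0,-0.38],[0,0,-0.5],[0,0,-0.58],[0,0,-0.63],[0,0,-0.638],[0,0,-0.638]]}}

```text
t: 13.12
ee_pos: [0.5583, -0.255, 0.151]
ee_rot: [-3.14, -0.002, 1.74]
wrist_force: [0.0, -0.3, -1.5]
gripper_width: 0.0101
grasp_force: 78.1
```

```bash
python3 -c "
from h import *
a=np.radians(280)
go(.545+.08*np.cos(a),-.177+.08*np.sin(a),.1,100)
for n in('top','side'): rim(n,n+'4',(.544,-.176),.158,.173)
a=cv2.imread('pics/top4.png')[150:290,300:480];b=cv2.imread('pics/side4.png')[60:200,280:460]
cv2.imwrite('pics/c4.png',cv2.resize(np.hstack([a,b]),None,fx=2.2,fy=2.2))"
```

```text
t 13.12 travel [-1.   0.5 51. ] twist [-0.002 -0.002 -0.005] w 0.0101 f 78.1 F [ 0.  -0.3 -1.5] pos [ 0.5583 -0.255   0.151 ] rpy [-1.799e+02 -1.000e-01  9.970e+01]
top wood 283 [ 0.4949 -0.1241] -152.1 -0.064 0.068
top wood 62 [ 0.5548 -0.2345] -79.8 -0.019 0.024
top rim 1165 532.8 -164.7 61.3
side wood 40 [ 0.5533 -0.2353] -81.8 -0.019 0.023
side wood 56 [ 0.4679 -0.277 ] -149.2 -0.029 0.029
side rim 662 532.9 -214.5 81.1
```

View pics/c4.png

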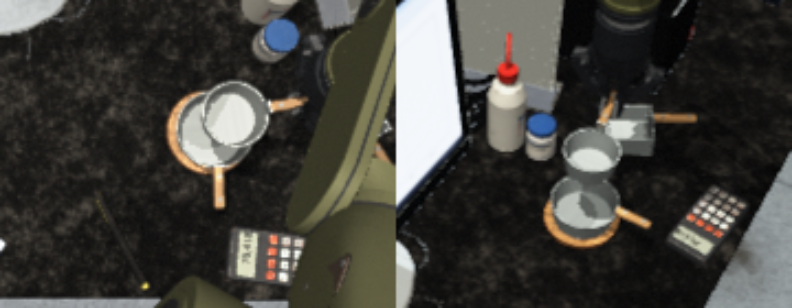

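The crop shows the medium pan level, offset only by parallax, with its handle pointing at about -80°. The large pan's handle points towards the robot. I'm lowering the medium pan into the large one.

Emit:
{"fn": "step_arm", "kwargs": {"travel": [[-1,1,15],[-1,1,35],[-1,1,55],[-1,1,75],[-1,1,90],[-1,1,100],[-1,1,105],[-1,1,105]], "twist": [[0,0,0],[0,0,0],[0,0,0],[0,0,0],[0,0,0],[0,0,0],[0,0,0],[0,0,0]]}}

```text
t: 14.22
ee_pos: [0.5603, -0.2564, 0.0472]
ee_rot: [-3.142, -0.0, 1.741]
wrist_force: [0.7, 0.7, -0.7]
gripper_width: 0.0103
grasp_force: 78.1
```

Emit:
{"fn": "step_arm", "kwargs": {"travel": [[0,0,1],[0,0,2],[0,0,3]], "twist": [[0,0,0],[0,0,0],[0,0,0]]}}

```text
t: 14.6
ee_pos: [0.5605, -0.2565, 0.0446]
ee_rot: [3.141, 0.0, 1.741]
wrist_force: [-0.2, -0.5, -1.3]
gripper_width: 0.0102
grasp_force: 78.1
```

Emit:
{"fn": "step_arm", "kwargs": {"travel": [[0,0,1],[0,0,2],[0,0,2]], "twist": [[0,0,0],[0,0,0],[0,0,0]]}}

```text
t: 14.98
ee_pos: [0.5606, -0.2568, 0.043]
ee_rot: [3.141, 0.001, 1.741]
wrist_force: [-2.7, -0.4, 3.9]
gripper_width: 0.0103
grasp_force: 78.8
```

```bash
python3 -c "
from h import *
go(.545,-.177,.1,100)
"
```

```text
t 14.97 travel [ 81.3  -1.8 -57.1] twist [ 0.001  0.001 -0.005] w 0.0103 f 78.8 F [-2.7 -0.4  3.9] pos [ 0.5606 -0.2568  0.043 ] rpy [1.80e+02 1.00e-01 9.97e+01]
```

Emit:
{"fn": "step_arm", "kwargs": {"travel": [[0,0,0],[0,0,0],[0,0,0],[0,0,-20],[0,0,-60],[0,0,-100],[0,0,-100]], "twist": [[0,0,0],[0,0,0],[0,0,0],[0,0,0],[0,0,0],[0,0,0],[0,0,0]], "jaw": 0}}

```text
t: 15.85
ee_pos: [0.5628, -0.2576, 0.146]
ee_rot: [3.135, 0.005, 1.741]
wrist_force: [0.4, 0.7, 0.0]
gripper_width: 0.0428
grasp_force: 0.0
```

```bash
python3 -c "
from h import *
go(.4935,.2204,.12,150.2)
"
```

```text
t 15.85 travel [482.9  12.5  23.8] twist [ 0.004  0.007 -0.881] w 0.0428 f 0.0 F [0.4 0.7 0. ] pos [ 0.5628 -0.2576  0.146 ] rpy [179.6   0.3  99.7]
```

Emit:
{"fn": "step_arm", "kwargs": {"travel": [[483,13,24],[483,13,24],[483,13,24],[483,13,24],[483,13,24],[483,13,24],[483,13,24],[483,13,24]], "twist": [[0,0,-0.88],[0,0,-0.88],[0,0,-0.88],[0,0,-0.88],[0,0,-0.88],[0,0,-0.88],[0,0,-0.88],[0,0,-0.88]]}}

```text
t: 16.85
ee_pos: [0.4898, 0.2241, 0.117]
ee_rot: [-3.14, -0.002, 2.622]
wrist_force: [0.4, -1.4, 0.3]
gripper_width: 0.0426
grasp_force: 0.0
```

```bash
python3 -c "
from h import *
go(.4935,.2204,.027,150.2)
rim('wrist','w5',(.5052,.2137),.036,.051)
for n in('top','side'): rim(n,n+'5',(.544,-.176),.051,.066)
a=cv2.imread('pics/top5.png')[150:290,300:480];b=cv2.imread('pics/side5.png')[60:200,280:460]
c=cv2.imread('pics/w5.png')
cv2.imwrite('pics/c5.png',np.vstack([cv2.resize(np.hstack([a,b]),(640,249)),cv2.resize(c,(512,320))[:,:].copy() if 0 else cv2.copyMakeBorder(cv2.resize(c,(512,320)),0,0,0,128,0)]))"
```

```text
t 16.85 travel [-5.2 -1.2 90. ] twist [-0.001 -0.002  0.001] w 0.0426 f 0.0 F [ 0.4 -1.4  0.3] pos [0.4898 0.2241 0.117 ] rpy [-1.799e+02 -1.000e-01  1.502e+02]
wrist wood 52 [0.4739 0.2338] 20.2 -0.006 0.01
wrist wood 710 [0.4959 0.2195] -23.3 -0.024 0.039
wrist wood 25 [0.5261 0.1955] -30.3 -0.01 0.01
wrist rim 322 452.9 217.3 11.6
wrist rim 307 481.9 227.5 8.1
wrist rim 653 513.6 259.9 18.9
wrist rim 832 505.5 162.5 28.9
wrist rim 624 556.4 239.4 23.0
wrist rim 64 533.5 220.8 6.3
top wood 285 [ 0.5085 -0.1456] -152.3 -0.071 0.078
top wood 94 [ 0.5589 -0.2488] 100.0 -0.032 0.032
top rim 940 543.5 -176.2 52.4
```

View pics/c5.png

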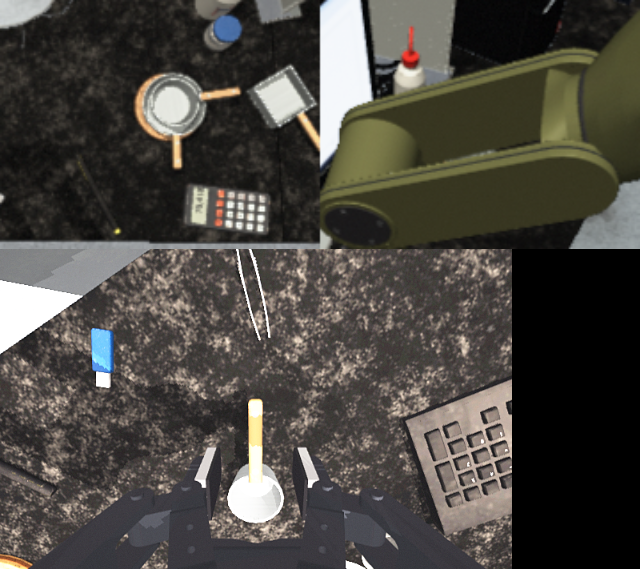

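The composite shows the medium pan concentric inside the large one, with handles at about 180° and -80°. In the wrist view the small pan's handle is centred between the fingers, at column ~255 of the composite. I'm descending.

Emit:
{"fn": "step_arm", "kwargs": {"travel": [[-5,-1,35],[-5,-1,70],[-5,-1,85],[-5,-1,90],[-5,-1,90]], "twist": [[0,0,0],[0,0,0],[0,0,0],[0,0,0],[0,0,0]]}}

```text
t: 17.62
ee_pos: [0.4957, 0.2182, 0.0286]
ee_rot: [3.141, 0.0, 2.62]
wrist_force: [0.5, 0.6, 0.8]
gripper_width: 0.0427
grasp_force: 0.0
```

Emit:
{"fn": "step_arm", "kwargs": {"travel": [[0,0,0],[0,0,0],[0,0,0],[0,0,0],[0,0,0]], "twist": [[0,0,0],[0,0,0],[0,0,0],[0,0,0],[0,0,0]], "jaw": -1, "force": 80}}

```text
t: 18.25
ee_pos: [0.4956, 0.2189, 0.0288]
ee_rot: [3.141, 0.001, 2.621]
wrist_force: [-1.5, 1.4, 4.3]
gripper_width: 0.01
grasp_force: 78.4
```

Emit:
{"fn": "step_arm", "kwargs": {"travel": [[0,0,-10],[0,0,-30],[0,0,-60],[0,0,-95],[0,0,-120],[0,0,-120],[0,0,-120]], "twist": [[0,0,0],[0,0,0],[0,0,0],[0,0,0],[0,0,0],[0,0,0],[0,0,0]]}}

```text
t: 19.12
ee_pos: [0.4943, 0.218, 0.1474]
ee_rot: [-3.14, -0.001, 2.621]
wrist_force: [-0.2, -0.2, -1.4]
gripper_width: 0.0099
grasp_force: 78.1
```

```bash
python3 -c "
from h import *
a=np.radians(80)
go(.545+.08*np.cos(a),-.177+.08*np.sin(a),.15,80)
"
```

```text
t 19.12 travel [-213.5 -242.2   -2.5] twist [-0.002 -0.     1.224] w 0.0099 f 78.1 F [-0.2 -0.2 -1.4] pos [0.4943 0.218  0.1474] rpy [-1.799e+02 -1.000e-01  1.502e+02]
```

Emit:
{"fn": "step_arm", "kwargs": {"travel": [[-6,-7,-2],[-19,-22,-2],[-36,-41,-2],[-54,-61,-2],[-72,-81,-2],[-90,-102,-2],[-108,-122,-2],[-126,-143,-2]], "twist": [[0,0,0.04],[0,0,0.11],[0,0,0.2],[0,0,0.31],[0,0,0.42],[0,0,0.53],[0,0,0.64],[0,0,0.74]]}}

```text
t: 20.12
ee_pos: [0.5331, 0.0294, 0.1497]
ee_rot: [-3.14, 0.0, 1.874]
wrist_force: [0.4, -0.6, -0.8]
gripper_width: 0.0104
grasp_force: 78.1
```

```bash
python3 -c "
from h import *
a=np.radians(80)
go(.545+.08*np.cos(a),-.177+.08*np.sin(a),.15,80)
"
```

```text
t 20.12 travel [-129.5  -13.5   -0.3] twist [-0.001  0.     0.478] w 0.0104 f 78.1 F [ 0.4 -0.6 -0.8] pos [0.5331 0.0294 0.1497] rpy [-179.9    0.   107.4]
```

Emit:
{"fn": "step_arm", "kwargs": {"travel": [[-24,-3,0],[-48,-5,0],[-72,-8,0],[-94,-10,0],[-113,-12,0],[-125,-13,0],[-130,-14,0],[-130,-14,0]], "twist": [[0,0,0.09],[0,0,0.18],[0,0,0.27],[0,0,0.35],[0,0,0.42],[0,0,0.46],[0,0,0.478],[0,0,0.478]]}}

```text
t: 21.12
ee_pos: [0.5594, -0.0965, 0.1501]
ee_rot: [-3.141, -0.0, 1.402]
wrist_force: [-0.6, 0.7, -0.7]
gripper_width: 0.0102
grasp_force: 78.1
```

```bash
python3 -c "
from h import *
a=np.radians(80)
go(.545+.08*np.cos(a),-.177+.08*np.sin(a),.047,80)
for n in('top','side'): rim(n,n+'6',(.544,-.176),.157,.172)
a=cv2.imread('pics/top6.png')[150:290,300:480];b=cv2.imread('pics/side6.png')[60:200,280:460]
cv2.imwrite('pics/c6.png',cv2.resize(np.hstack([a,b]),None,fx=2.2,fy=2.2))"
```

```text
t 21.12 travel [-1.800e+00 -1.000e-01  1.031e+02] twist [-0.001 -0.     0.006] w 0.0102 f 78.1 F [-0.6  0.7 -0.7] pos [ 0.5594 -0.0965  0.1501] rpy [-180.    -0.    80.3]
top wood 44 [ 0.5396 -0.2089] -75.9 -0.015 0.013
top wood 119 [ 0.4748 -0.1374] 62.4 -0.027 0.038
top rim 628 529.5 -156.2 51.3
side wood 68 [ 0.4703 -0.2777] -151.3 -0.027 0.031
side wood 33 [ 0.5598 -0.0792] -92.0 -0.013 0.017
```

View pics/c6.png

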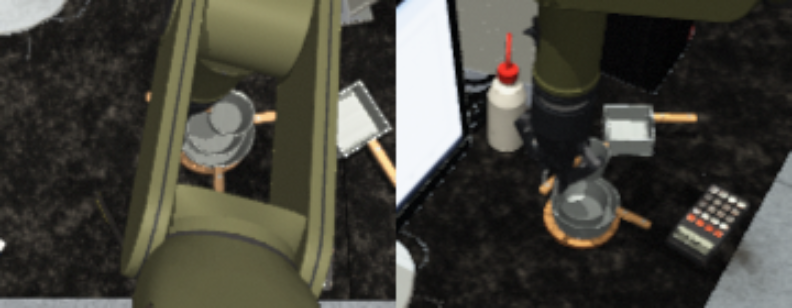

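The crop shows the small pan held level over the nest, its rim at about (230,112) seen from above. Its handle points to +y, opposite the medium pan's. I'm lowering it.

Emit:
{"fn": "step_arm", "kwargs": {"travel": [[-1,0,15],[-1,0,35],[-1,0,55],[-1,0,73],[-1,0,87],[-1,0,95],[-1,0,99],[-1,0,99]], "twist": [[0,0,0],[0,0,0],[0,0,0],[0,0,0],[0,0,0],[0,0,0],[0,0,0],[0,0,0]]}}

```text
t: 22.22
ee_pos: [0.5597, -0.0973, 0.0513]
ee_rot: [3.141, 0.0, 1.403]
wrist_force: [0.8, 0.1, -0.6]
gripper_width: 0.0101
grasp_force: 78.1
```

Emit:
{"fn": "step_arm", "kwargs": {"travel": [[0,0,1],[0,0,2],[0,0,3]], "twist": [[0,0,0],[0,0,0],[0,0,0]]}}

```text
t: 22.6
ee_pos: [0.5597, -0.0974, 0.0486]
ee_rot: [3.141, 0.0, 1.403]
wrist_force: [-0.6, 0.1, -1.8]
gripper_width: 0.0101
grasp_force: 78.1
```

Emit:
{"fn": "step_arm", "kwargs": {"travel": [[0,0,1],[0,0,1]], "twist": [[0,0,0],[0,0,0]]}}

```text
t: 22.85
ee_pos: [0.5596, -0.0972, 0.0475]
ee_rot: [3.141, -0.0, 1.403]
wrist_force: [0.0, 1.1, 1.2]
gripper_width: 0.0105
grasp_force: 78.4
```

Contact is at the expected height, so I'm releasing, retreating and moving aside for a check.

Emit:
{"fn": "step_arm", "kwargs": {"travel": [[0,0,0.5],[0,0,0.5],[0,0,0.5],[0,0,0.5],[0,0,-20],[0,0,-60],[0,0,-100],[0,0,-120]], "twist": [[0,0,0],[0,0,0],[0,0,0],[0,0,0],[0,0,0],[0,0,0],[0,0,0],[0,0,0]], "jaw": 0}}

```text
t: 23.85
ee_pos: [0.5607, -0.0976, 0.1698]
ee_rot: [3.138, 0.0, 1.403]
wrist_force: [0.5, -0.0, 0.2]
gripper_width: 0.0429
grasp_force: 0.0
```

Emit:
{"fn": "step_arm", "kwargs": {"travel": [[60,0,-10],[120,0,-20],[180,0,-30],[240,0,-30],[300,0,-30],[350,0,-30],[350,0,-30]], "twist": [[0,0,0],[0,0,0],[0,0,0],[0,0,0],[0,0,0],[0,0,0],[0,0,0]]}}

```text
t: 24.72
ee_pos: [0.6182, 0.2518, 0.1969]
ee_rot: [3.141, -0.001, 1.407]
wrist_force: [0.1, -1.3, 0.7]
gripper_width: 0.0425
grasp_force: 0.0
```

```bash
python3 -c "
from h import *
go(.5,.25,.2,80)
for n in('top','side'): rim(n,n+'7',(.544,-.176),.054,.066)
a=cv2.imread('pics/top7.png')[150:290,340:520];b=cv2.imread('pics/side7.png')[60:200,280:460]
cv2.imwrite('pics/c7.png',cv2.resize(np.hstack([a,b]),None,fx=2.2,fy=2.2))"
```

```text
t 24.73 travel [ -21.  -116.3   -3.2] twist [ 0.    -0.001  0.011] w 0.0425 f 0.0 F [ 0.1 -1.3  0.7] pos [0.6182 0.2518 0.1969] rpy [ 1.80e+02 -1.00e-01  8.06e+01]
top wood 390 [ 0.5216 -0.1352] -146.5 -0.073 0.094
top wood 99 [ 0.5594 -0.2483] -80.6 -0.031 0.033
top rim 917 542.9 -175.9 52.5
side wood 332 [ 0.5156 -0.1219] -145.4 -0.071 0.095
side rim 442 536.1 -168.9 62.9
```

View pics/c7.png

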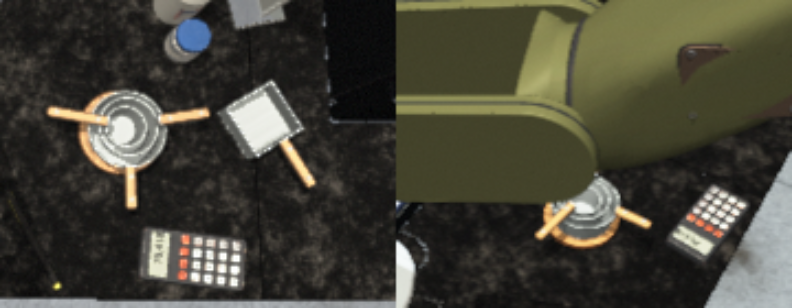

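The nest sits on the cork with the rims concentric. The handles are spread at about 180°, -80° and 80°, and the square pan and jar are untouched.

```bash
python3 -c "
from bench import ctrl
print(ctrl.hand_in())"
```

```text
the job is handed in; nothing more can be done
None
```

The three pans are nested on the trivet, largest to smallest, with the handles at about 180°, -80° and 80° (at least 80° between any two); the job was handed in at about 25 s, with no verdict returned.

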